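# Wind the graphite pad up to the pointer

### The job

Fit the larger crank over the square shaft end on top of the small screw lift and wind it, clockwise seen from above, until the top of the graphite pad is level with the tip of the brass pointer. Raise the pad only with the crank, do not shift the pointer, and leave the crank sitting fully down on the shaft.

Things in the scene. Friction and masses are not known exactly. Their poses are not given: they have to be found in the camera images.
- crank_grip (a point): Centre of the upright round wooden handle (22 mm thick, 52 mm tall) of the larger of two loose dark steel cranks, standing handle up, 0.17 kg; 49 mm above its underside, 28 mm above the arm's top. The handle spins on the crank with light friction, so it can be led round without turning. The -x axis points along the arm to the hub, 60 mm away. The other crank (36 mm arm, round hole) does not fit.
- crank_hub (a point): Centre of the underside of that crank's square hub (38 x 38 x 26 mm), which has a 21 mm square hole right through; sides of hub and hole are parallel to the x and y axes. The handle's centre lies at x = +60 mm, z = +49 mm from here.
- shaft_seat (a point): On the axis of the fixed screw lift, 121 mm above the bench, on the round collar where the fitted hub rests. From here the 16 mm square shaft end rises 16 mm, then tapers 9 mm more; sides parallel to x and y, which turn with it. Fits the crank in 4 positions, 2.5 mm play each side, up to 20 degrees slack. A clockwise turn (from above) lifts the pad 20 mm, takes 0.12 N m, and stays.
- pad_top (a point): Centre of the top of the dark graphite pad (52 x 82 x 11 mm, 0.19 kg) lying loose on the lift's table, at one side of the screw; 56 mm above the bench at the start, at most 45 mm higher. The crank swings clear above it all round.
- pointer (a point): Tip of the brass pointer (a finger 3 mm thin; this point is half-way up it) on the thin post at the outer end of the lift's table. Its height, 22 to 38 mm above the pad's first height, is the set height.

How it is judged (in metres and radians):
On the way:
1. the crank's hub is fitted over the square shaft end (horizontal distance between crank_hub and shaft_seat below 0.008 m and z of crank_hub in the frame of shaft_seat below 0.014 m), for 0.2 s.
At the end, for the whole second after the job is handed in: The top of the graphite pad is within 6 mm of the height of the pointer's tip, and the crank sits on the shaft: hub centred within 10 mm, no more than 8 mm above its seat, tilted less than 14 degrees (z of pad_top in the frame of pointer between -0.006 and 0.006 m and horizontal distance between crank_hub and shaft_seat below 0.01 m and z of crank_hub in the frame of shaft_seat below 0.008 m and angle between crank_hub's own z axis and vertical below 0.25 rad); the robot touches nothing.
It fails at once if the pad raised more than 6 mm without the crank on the shaft (height (world z) of pad_top above 0.062 m and distance between crank_hub and shaft_seat above 0.03 m).
It fails at once if the pointer's setting shifted by more than 4 mm (distance of pointer from where it was at the start of the episode above 0.004 m).
It also fails if it takes over 64 s, if anything falls off the work surface, if the arm or the gripper's body presses on something with over 40 N, if the wrist force passes 120 N, or if a joint passes its speed limit or range.

### The arm

A 6-joint arm with a two-finger parallel gripper is mounted at the origin on a cart in front of the work surface, level with it; the furniture and walls round the work are solid. World frame = base frame: x ahead of the robot, y to its left, z up, the work surface at z = 0. Lengths are in mm, angles in degrees, forces in N, time in s.
With the tool pointing down it reaches from about 300 to 850 mm from the base axis. Payload 4.2 kg.
Tool frame: the origin (TCP) lies midway between the tips of the shut fingers; the grasp point (between the pads) lies 19 mm behind it; y points along the fingers, z is the direction in which the jaws open and shut, and the axes are right-handed (so a half turn about y gives the same grasp; the last joint's range is limited). The gripper opens to 91 mm and grips with 3 to 60 N. Pads are 32 mm wide; open, the fingers measure 118 mm over their backs; the gripper's body (76 mm by 178 mm) begins 60 mm behind the grasp point.
Start: joints at [-65.833, 18.312, 89.639, -0, 72.044, -1.146], TCP at [245.858, -519.808, 186.376] pointing down, gripper open.
Joint ranges: [-177.97, 177.97], [-48.28, 115.42], [12.27, 149.76], [-77.06, 257.06], [2.81, 150.46], [-146.56, 146.56]. Speed limits (degrees/s): [147.25, 147.25, 180, 180, 180, 180].

### API

Orientations are given as [roll, pitch, yaw] about the fixed x, y, z axes, in that order (R = Rz(yaw) Ry(pitch) Rx(roll)).
In Python, from workcell import env gives the robot as it stands.
- The arm moves only by the shell command python3 -m handwheel 'ROWS' [FORCE]. ROWS is JSON, a list of rows, each a list of 3 entries, a list of its own where there are three numbers: the opening, from 0 (shut) to 1 (fully open), then the shift along the tool's x, y, z in mm, then the turn, a rotation vector about the tool's x, y, z in degrees. A call has exactly 10 rows; each row shifts and turns the commanded pose from where the row before left it, along the tool's axes as they then stand; what a row does not reach is not made up. A row lasts 1/12 s, in which the tool goes at most 41.7 mm and 7.16 degrees, less where a joint would pass 70% of its speed; a pose out of reach is approached as far as the arm can. A call is refused whole if a number of a shift passes 41.7 or a number of a turn 7.16, either way. A call with a gripper value outside its range is refused whole. The fingers move at their own pace and stop on an object; FORCE is the grip in N (left out, the last holds). Time passes only in rows, so rows that do not move let the fingers close, or fill a call up. It gives the time, the measured TCP pose, the force and the opening at its end, in the units of the state.
- env.state(): the state, without advancing time (a new reading comes with each control period).
- env.grab_frame(name): name is "side" or "top"; returns the picture (420x560x3 uint8, red, green, blue); there is no depth.
- env.camera_info(name): a dict with "fx", "fy", "cx", "cy" (pixels), "camera_from_world" (4x4, takes a point from world to camera coordinates). Camera axes: x right, y down, z forward; pixel columns grow to the right and rows downward; lengths in mm; the calibration is good to about 2 mm. A picture is of the moment at which its call begins. camera_info takes no time and is no camera call.
- env.job_done(): hands the job in, once; it reports no verdict.
Trained networks look in the newest picture that a camera, given by its name, has taken for a name from the list of things; names that differ only in an ending like _2 or _b are one class to them, and where a whole thing is asked for, a point or a joint stands for the part that bears it (a point fixed in the world has none). Each returns a list of dicts, best first, with "p" (0 to 1); they miss things now and then, are a little off and sometimes report something else, mostly with a low value. They report only what shows in the picture. A call takes as long as a camera call.
- env.masks_of(camera, label): "region" (420x560 bool, what is visible of it) and "location" ([column, row] in pixels, amid what is visible of it).
The state is a dict: "time_s": time; "qpos": joint angles; "qvel": joint speeds; "effort": joint torques, N m; "ee_pos": TCP position; "ee_rot": TCP orientation; "force": force on the tool from outside, world axes, zero at the start; "torque": the same for the moment, N m; "gripper_width": finger opening in mm.
Only numpy, scipy, OpenCV 4.12 (cv2) and the standard library are available. Lean on these libraries where they do the work, as an engineer would, in place of code of your own. Each camera call takes 0.05 s, during which the arm holds its last target.

## Working session

There is one attempt and no reset: what is moved stays moved. The work goes in short steps, Python scripts to look and compute and a shell command to move; the robot and the scene stay as the last step left them, time stands still between calls to the robot, and variables do not carry over. Pictures are saved under pics/ and viewed, and the job is handed in when it is done.

```bash
ls; mkdir -p pics
python3 - <<'E'
from workcell import env
import cv2, json
s=env.state(); print(s)
for n in("side","top"):
    im=env.grab_frame(n); cv2.imwrite(f"pics/{n}0.png",im[:,:,::-1])
    c=env.camera_info(n); print(n,c)
    for l in("crank_grip","crank_hub","shaft_seat","pad_top","pointer"):
        print(n,l,[(round(d["p"],2),d["location"],int(d["region"].sum())) for d in env.masks_of(n,l)])
E
```

```text
pics
{'time_s': 0.0, 'qpos': array([-6.58309934e+01,  1.83506268e+01,  8.97039597e+01, -5.57489972e-04,
        7.20423811e+01, -1.14887595e+00]), 'qvel': array([ 0.00367728, -0.05451605,  0.05683346,  0.02545189,  0.05566586,
       -0.05902956]), 'effort': array([-6.20530955e-04, -4.12460768e+01, -2.31968415e+01,  7.24689220e-02,
        4.55291674e-02, -1.39771223e-04]), 'ee_pos': array([ 245.64879646, -519.30544816,  185.54704713]), 'ee_rot': array([-9.00969587e+01,  1.41429618e-03, -1.54681946e+02]), 'force': array([-0.07227797,  0.43992013, -0.93557334]), 'torque': array([-0.05027427, -0.04459726,  0.01014462]), 'gripper_width': 91.13036697336409}
side {'fx': 502.28331353171063, 'fy': 502.28331353171063, 'cx': 289.99608380246576, 'cy': 200.80987763042828, 'camera_from_world': array([[-9.83619527e-01, -1.79856195e-01,  1.20156002e-02,
         5.66265934e+02],
       [-1.14243032e-01,  5.70449086e-01, -8.13348861e-01,
         2.19244539e+02],
       [ 1.39431543e-01, -8.01398521e-01, -5.81652178e-01,
         7.47489950e+02],
       [ 0.00000000e+00,  0.00000000e+00,  0.0000000
[... 243 characters left out ...]
253.8], 223)]
top {'fx': 479.3592796872331, 'fy': 479.3592796872331, 'cx': 283.1366332528738, 'cy': 210.36471547914263, 'camera_from_world': array([[-2.10272311e-02, -9.99771109e-01,  3.94772704e-03,
        -1.26115247e+02],
       [-9.89364915e-01,  2.02396081e-02, -1.44039656e-01,
         6.22429031e+02],
       [ 1.43926786e-01, -6.93449776e-03, -9.89564042e-01,
         9.17505351e+02],
       [ 0.00000000e+00,  0.00000000e+00,  0.00000000e+00,
         1.00000000e+00]])}
top crank_grip [(0.87, [295.2, 220.8], 538)]
top crank_hub [(0.56, [295.6, 221.8], 524)]
top shaft_seat [(0.65, [196.2, 246.0], 377)]
top pad_top [(0.74, [200.2, 216.2], 1147)]
top pointer [(0.47, [194.8, 184.9], 36)]
```

View pics/side0.png

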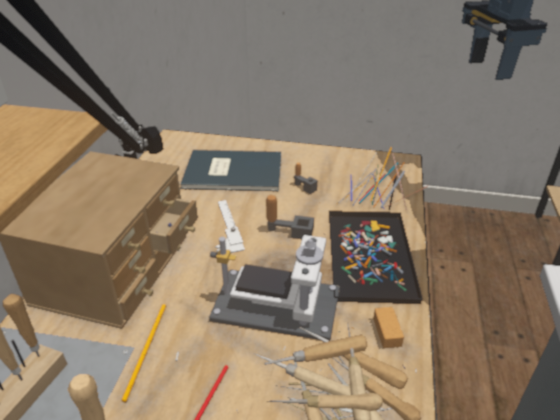

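View pics/top0.png

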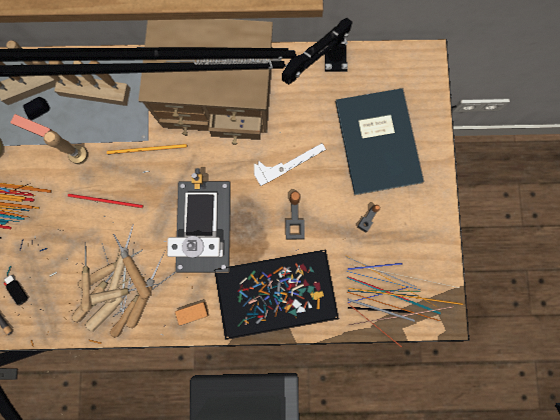

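Run:
```python
import cv2
a=cv2.imread("pics/top0.png")[160:280,150:340]; cv2.imwrite("pics/top0z.png",cv2.resize(a,None,fx=4.2,fy=4.2,interpolation=cv2.INTER_CUBIC))
a=cv2.imread("pics/side0.png")[170:320,190:380]; cv2.imwrite("pics/side0z.png",cv2.resize(a,None,fx=4,fy=4,interpolation=cv2.INTER_CUBIC))
```

```text
(no output)
```

View pics/top0z.png

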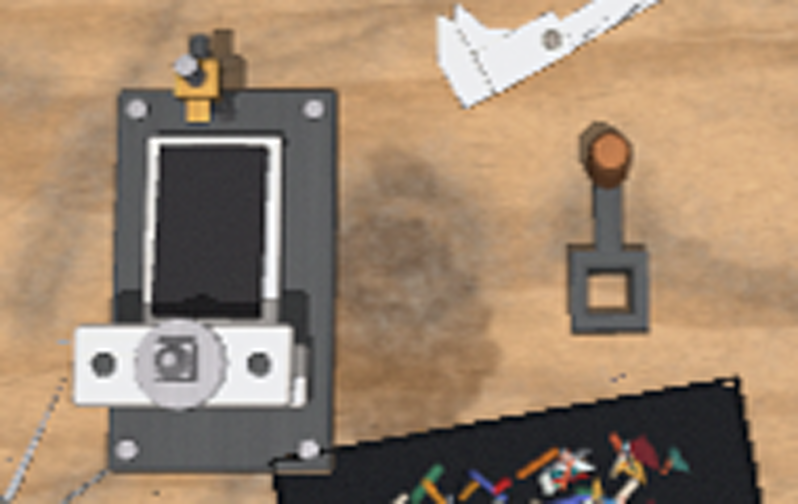

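View pics/side0z.png

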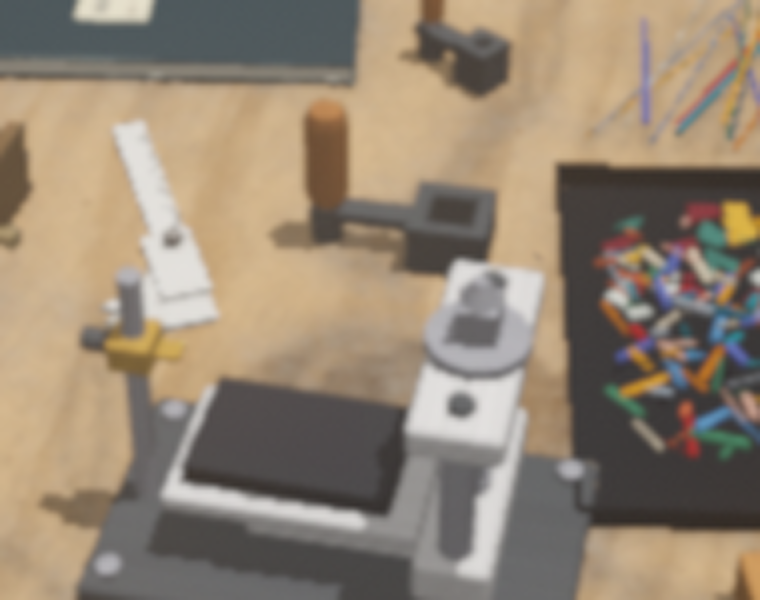

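```bash
cat > h.py <<'E'
from workcell import env
import numpy as np, cv2
def ray(n,px):
    c=env.camera_info(n);T=c["camera_from_world"];R=T[:3,:3];o=-R.T@T[:3,3]
    d=R.T@np.array([(px[0]-c["cx"])/c["fx"],(px[1]-c["cy"])/c["fy"],1.]);return o,d
def at(n,px,z):
    o,d=ray(n,px);return (o+d*(z-o[2])/d[2]).round(1)
def tri(ps,pt):
    A=np.zeros((3,3));b=np.zeros(3)
    for n,p in(("side",ps),("top",pt)):
        o,d=ray(n,p);d=d/np.linalg.norm(d);M=np.eye(3)-np.outer(d,d);A+=M;b+=M@o
    return np.linalg.solve(A,b).round(1)
def proj(n,P):
    c=env.camera_info(n);p=(c["camera_from_world"]@np.r_[P,1])[:3];return np.round([c["fx"]*p[0]/p[2]+c["cx"],c["fy"]*p[1]/p[2]+c["cy"]],1)
def zoom(n,box,f,name,im=None):
    im=env.grab_frame(n)[:,:,::-1] if im is None else im
    x,y,w,h=box;cv2.imwrite(f"pics/{name}.png",cv2.resize(np.ascontiguousarray(im[y:y+h,x:x+w]),None,fx=f,fy=f,interpolation=cv2.INTER_CUBIC))
    return im
E
python3 - <<'E'
from h import *
z=lambda x,y:(150+x/4.2,160+y/4.2)
s=lambda x,y:(190+x/4,170+y/4)
print("handle top",at("top",z(612,152),75),at("side",s(326,110),75),tri(s(326,110),z(612,152)))
print("hole top",at("top",z(610,291),26), "hub corners",[at("top",z(*p),26) for p in((568,246),(648,246),(648,318),(568,318))])
print("hub top side",at("side",s(455,208),26))
print("collar c",at("top",z(180,366),121),at("side",s(478,335),121),"shaft top",at("top",z(178,360),146),at("side",s(488,280),146))
print("ptr tip",tri(s(181,351),z(198,120)))
print("pad corners top",[at("top",z(*p),56) for p in((160,145),(268,145))])
print("plate corners",[at("top",z(*p),15) for p in((120,90),(336,90),(336,470))])
zoom("top",(170,215,50,60),10,"shaft",cv2.imread("pics/top0.png"))
zoom("side",(285,220,50,50),12,"shafts",cv2.imread("pics/side0.png"))
E
```

```text
handle top [ 642.8 -164.    75. ] [ 640.3 -159.8   75. ] [ 642.3 -164.2   72. ]
hole top [ 583. -163.   26.] hub corners [array([ 605.5, -143.1,   26. ]), array([ 604.7, -182. ,   26. ]), array([ 569.5, -181. ,   26. ]), array([ 570.3, -142.3,   26. ])]
hub top side [ 579.3 -161.5   26. ]
collar c [544.2  27.9 121. ] [542.7  31.3 121. ] shaft top [544.9  24.2 146. ] [540.2  29.7 146. ]
ptr tip [658.1  26.   88.8]
pad corners top [array([653.9,  49.9,  56. ]), array([652.9,  -1.4,  56. ])]
plate corners [array([689.6,  77.9,  15. ]), array([687.5, -29.5,  15. ]), array([499.9, -28.5,  15. ])]
```

View pics/shaft.png

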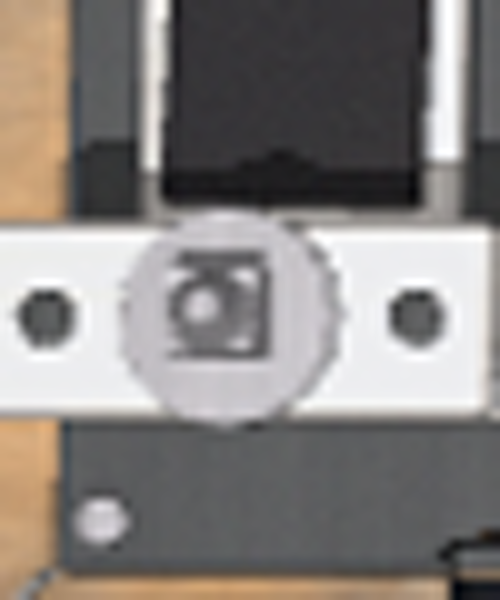

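View pics/shafts.png

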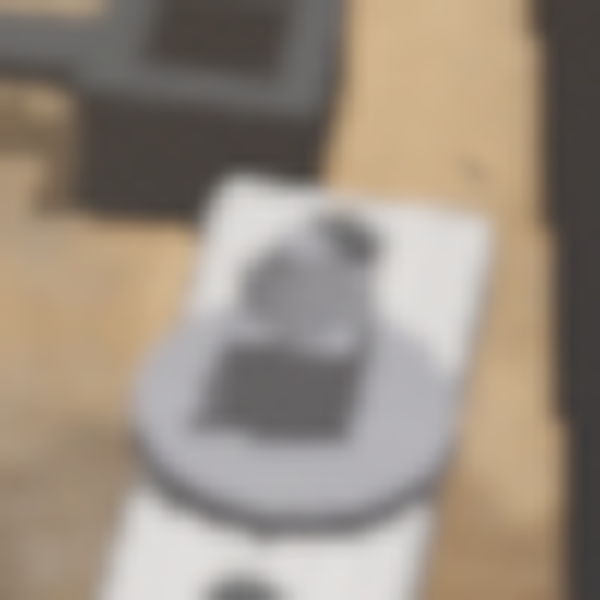

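```bash
python3 -m handwheel '[[1,[0,0,0],[0,6.6,0]],[1,[0,0,0],[0,6.6,0]],[1,[0,0,0],[0,6.6,0]],[1,[0,0,0],[0,6.6,0]],[1,[-28,0,-28],[0,0,0]],[1,[-28,0,-28],[0,0,0]],[1,[-28,0,-28],[0,0,0]],[1,[-28,0,-28],[0,0,0]],[1,[-28,0,-28],[0,0,0]],[1,[-28,0,-28],[0,0,0]]]' 40
```

```text
time_s: 1.43
ee_pos: [418.1, -353.6, 186.6]
ee_rot: [-90.0, 0.0, 178.9]
force: [0.5, -0.6, -0.4]
gripper_width: 91.3
```

```bash
python3 -m handwheel '[[1,[-23.5,0,-27.3],[0,0,0]],[1,[-23.5,0,-27.3],[0,0,0]],[1,[-23.5,0,-27.3],[0,0,0]],[1,[-23.5,0,-27.3],[0,0,0]],[1,[-23.5,0,-27.3],[0,0,0]],[1,[-23.5,0,-27.3],[0,0,0]],[1,[-23.5,15,-27.3],[0,0,0]],[1,[0,35,0],[0,0,0]],[1,[0,35,0],[0,0,0]],[1,[0,0,0],[0,0,0]]]'
```

```text
time_s: 2.27
ee_pos: [580.5, -164.8, 94.5]
ee_rot: [-90.2, -0.8, 179.0]
force: [-1.2, 0.6, -1.4]
gripper_width: 91.3
```

```bash
python3 -m handwheel '[[1,[0,20,0],[0,0,0]],[1,[0,20,0],[0,0,0]],[1,[0,0,0],[0,0,0]],[1,[0,0,0],[0,0,0]],[1,[0,0,0],[0,0,0]],[1,[0,0,0],[0,0,0]],[1,[0,0,0],[0,0,0]],[1,[0,0,0],[0,0,0]],[1,[0,0,0],[0,0,0]],[1,[0,0,0],[0,0,0]]]'
python3 - <<'E'
from h import *
zoom("side",(190,130,190,150),4,"a1"); zoom("top",(230,150,140,120),5,"a2")
E
```

```text
time_s: 3.1
ee_pos: [585.2, -167.1, 61.7]
ee_rot: [-90.0, 0.0, 178.9]
force: [-0.4, -0.4, -1.0]
gripper_width: 91.3
```

View pics/a1.png

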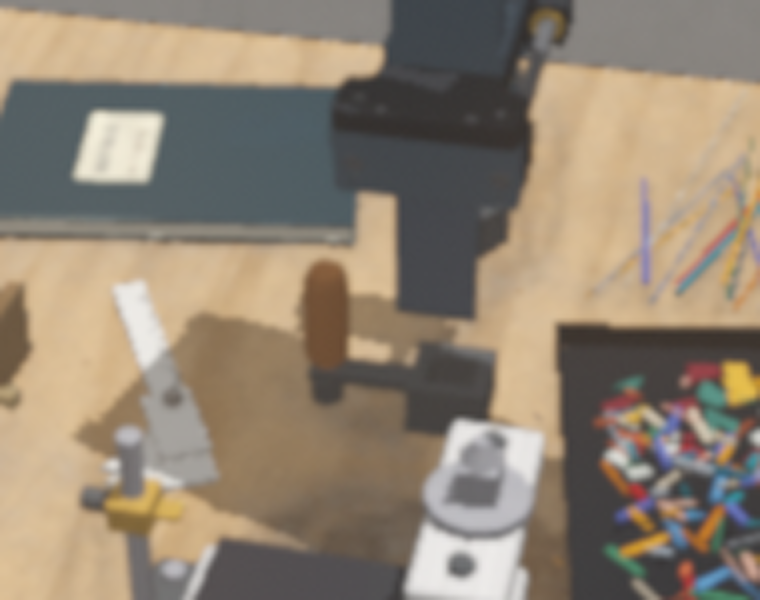

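View pics/a2.png

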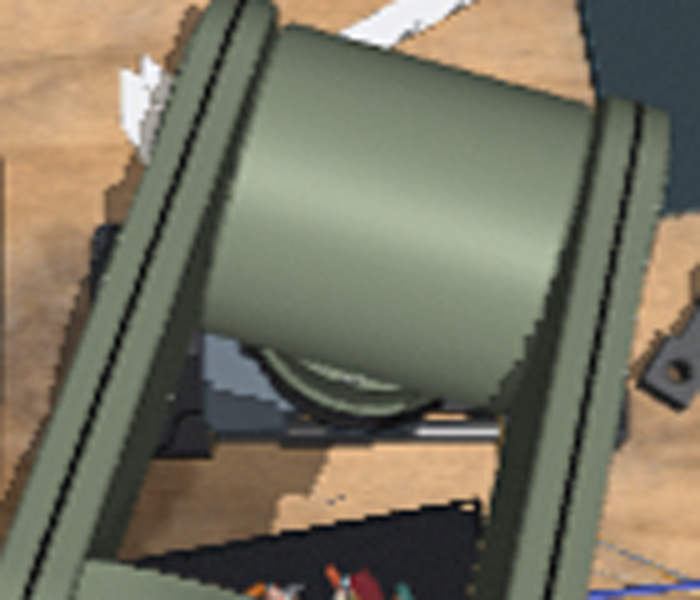

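```bash
python3 -m handwheel '[[1,[1,20,-2],[0,0,0]],[1,[1,20,-2],[0,0,0]],[1,[0,12,0],[0,0,0]],[1,[0,2,0],[0,0,0]],[1,[0,0,0],[0,0,0]],[1,[0,0,0],[0,0,0]],[1,[0,0,0],[0,0,0]],[1,[0,0,0],[0,0,0]],[1,[0,0,0],[0,0,0]],[0.6,[0,0,0],[0,0,0]]]'
```

```text
time_s: 4.03
ee_pos: [583.5, -163.2, 7.9]
ee_rot: [-90.0, 0.1, 178.9]
force: [-0.8, 0.0, -0.1]
gripper_width: 87.3
```

```bash
python3 -m handwheel '[[0,[0,0,0],[0,0,0]],[0,[0,0,0],[0,0,0]],[0,[0,0,0],[0,0,0]],[0,[0,0,0],[0,0,0]],[0,[0,0,0],[0,0,0]],[0,[0,0,0],[0,0,0]],[0,[0,0,0],[0,0,0]],[0,[0,0,0],[0,0,0]],[0,[0,0,0],[0,0,0]],[0,[0,0,0],[0,0,0]]]' 45
```

```text
time_s: 4.87
ee_pos: [583.2, -163.1, 7.3]
ee_rot: [-90.0, 0.0, 178.9]
force: [0.2, 0.2, -0.2]
gripper_width: 20.6
```

Run:
```python
from h import *
zoom("side",(220,130,150,150),5,"b1");print(env.state()["gripper_width"])
```

```text
16.736712159136307
```

View pics/b1.png

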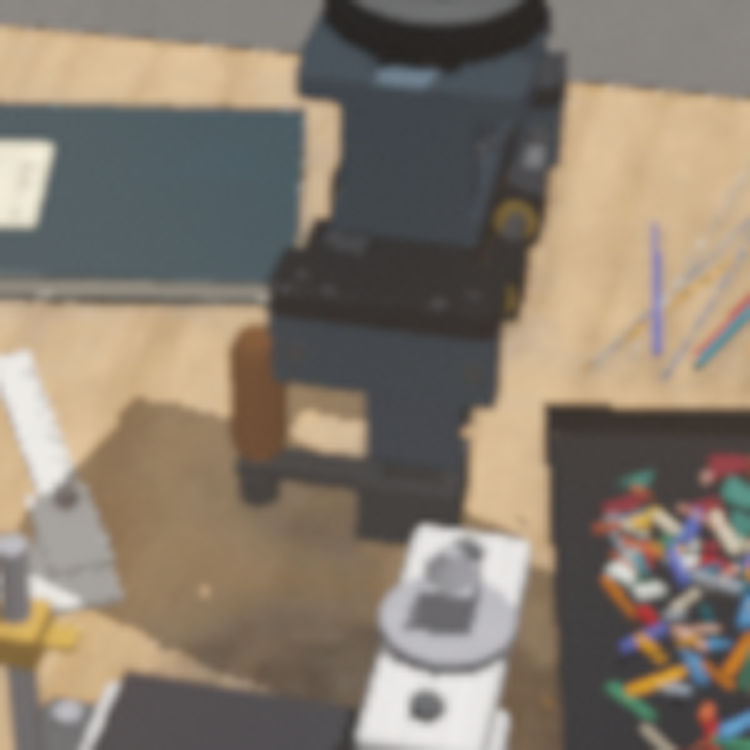

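Run:
```python
from h import *
print(env.state()["gripper_width"],env.state()["ee_pos"],env.state()["ee_rot"])
for z in(50,61.7,70,80): print(z,proj("side",(585.2,-122,z)))
for z in (0,7.3,26,): print(z,proj("side",(583,-155,z)), proj("side",(583,-144,z)))
```

```text
16.736712159136307 [ 583.17878502 -163.04479563    7.35983364] [-8.99963190e+01  3.05469711e-04  1.78912923e+02]
50 [297.4 224.4]
61.7 [297.5 219.2]
70 [297.6 215.5]
80 [297.7 210.9]
0 [300.9 234.7] [300.  238.3]
7.3 [301.  231.7] [300.  235.3]
26 [301.2 223.9] [300.3 227.5]
```

```bash
python3 -m handwheel '[[0,[0,0,0],[0,0,0]],[0,[0,0,0],[0,0,0]],[0,[0,0,0],[0,0,0]],[0,[0,0,0],[0,0,0]],[0,[0,0,0],[0,0,0]],[0,[0,0,0],[0,0,0]],[0,[0,0,0],[0,0,0]],[0,[0,0,0],[0,0,0]],[0,[0,0,0],[0,0,0]],[0,[0,0,0],[0,0,0]]]' 10
python3 - <<'E'
from h import *
a=np.radians(-154.7)
zt=np.array([-np.sin(a),np.cos(a),0])
for k in(45,-45,52,-52):
  for z in(185,205): print(k,z,proj("side",np.array([245.6,-519.3,z])+k*zt))
zoom("side",(440,0,120,100),6,"c0",cv2.imread("pics/side0.png"))
zoom("side",(250,170,100,100),7,"c1")
E
```

```text
time_s: 5.75
ee_pos: [583.2, -163.1, 7.4]
ee_rot: [-90.0, 0.0, 178.9]
force: [-0.1, 0.4, 0.5]
gripper_width: 0.6
45 185 [472.4  75.5]
45 205 [474.4  66.8]
-45 185 [495.6  91.3]
-45 205 [498.   82.2]
52 185 [470.7  74.3]
52 205 [472.7  65.7]
-52 185 [497.6  92.6]
-52 205 [500.   83.5]
```

View pics/c0.png

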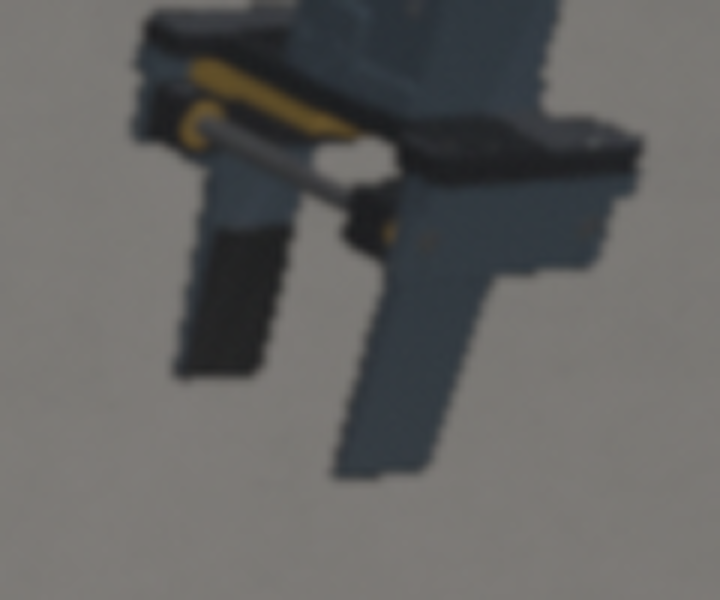

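View pics/c1.png

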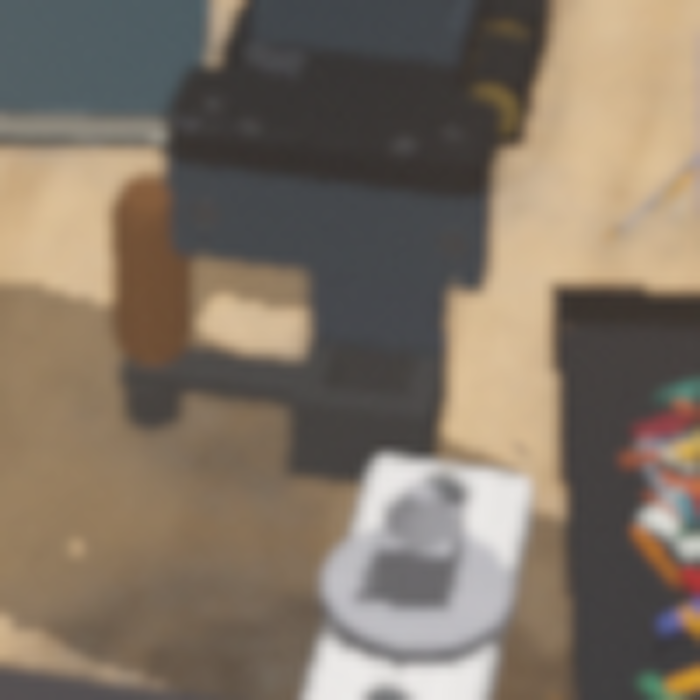

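```bash
python3 -m handwheel '[[0.8,[0,0,0],[0,0,0]],[0.8,[0,0,0],[0,0,0]],[0.8,[0,0,0],[0,0,0]],[0.8,[0,0,0],[0,0,0]],[0.8,[0,0,0],[0,0,0]],[0.8,[0,0,0],[0,0,0]],[0.8,[0,0,0],[0,0,0]],[0.8,[0,0,0],[0,0,0]],[0.8,[0,8,0],[0,0,0]],[0.8,[0,8,0],[0,0,0]]]' 45
python3 - <<'E'
from h import *
zoom("side",(250,170,100,100),7,"d1")
E
```

```text
time_s: 6.63
ee_pos: [583.6, -163.2, -8.8]
ee_rot: [-90.0, 0.1, 178.9]
force: [0.2, 0.7, -0.8]
gripper_width: 64.2
```

View pics/d1.png

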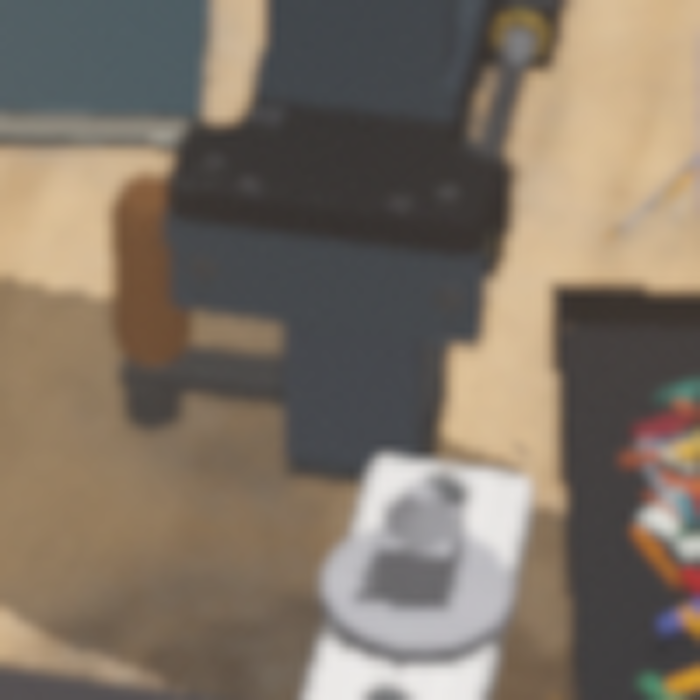

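```bash
python3 -m handwheel '[[0.3,[0,5,0],[0,0,0]],[0.3,[0,0,0],[0,0,0]],[0.3,[0,0,0],[0,0,0]],[0.3,[0,0,0],[0,0,0]],[0.3,[0,0,0],[0,0,0]],[0.3,[0,0,0],[0,0,0]],[0.3,[0,0,0],[0,0,0]],[0.3,[0,0,0],[0,0,0]],[0.3,[0,0,0],[0,0,0]],[0.3,[0,0,0],[0,0,0]]]' 45
python3 - <<'E'
from h import *
zoom("side",(250,170,100,100),7,"d2")
E
```

```text
time_s: 7.52
ee_pos: [583.4, -163.0, -13.4]
ee_rot: [-90.0, 0.0, 178.9]
force: [0.1, 1.3, 1.1]
gripper_width: 38.0
```

View pics/d2.png

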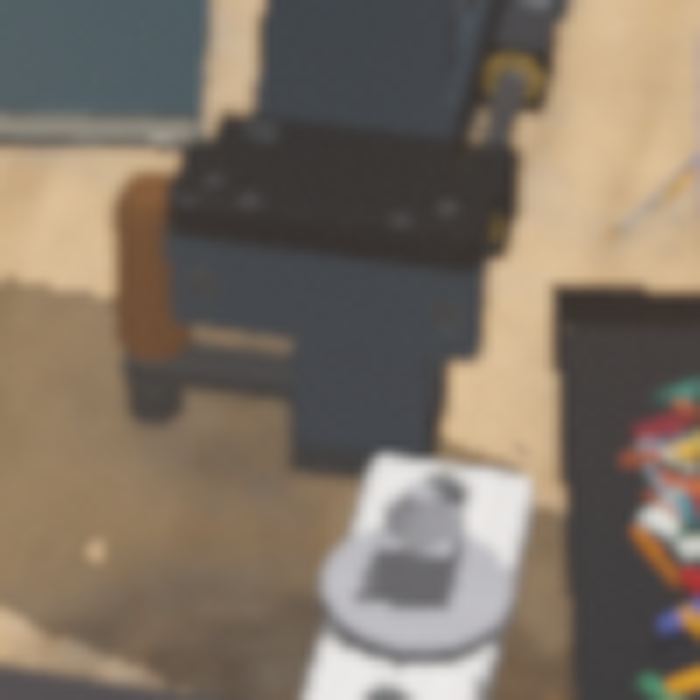

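```bash
python3 -m handwheel '[[0.3,[0,-5,0],[0,0,0]],[0.3,[0,-15,0],[0,0,0]],[0.3,[0,-25,0],[0,0,0]],[0.3,[0,-30,0],[0,0,0]],[0.3,[0,-30,0],[0,0,0]],[0.3,[0,-30,0],[0,0,0]],[0.3,[0,-30,0],[0,0,0]],[0.3,[0,-10,0],[0,0,0]],[0.3,[0,0,0],[0,0,0]],[0.3,[0,0,0],[0,0,0]]]' 45
python3 - <<'E'
from h import *
zoom("side",(180,70,200,150),4,"e1")
E
```

```text
time_s: 8.4
ee_pos: [582.4, -162.9, 160.4]
ee_rot: [-90.0, -0.1, 178.9]
force: [-0.0, 0.8, -1.8]
gripper_width: 37.9
```

View pics/e1.png

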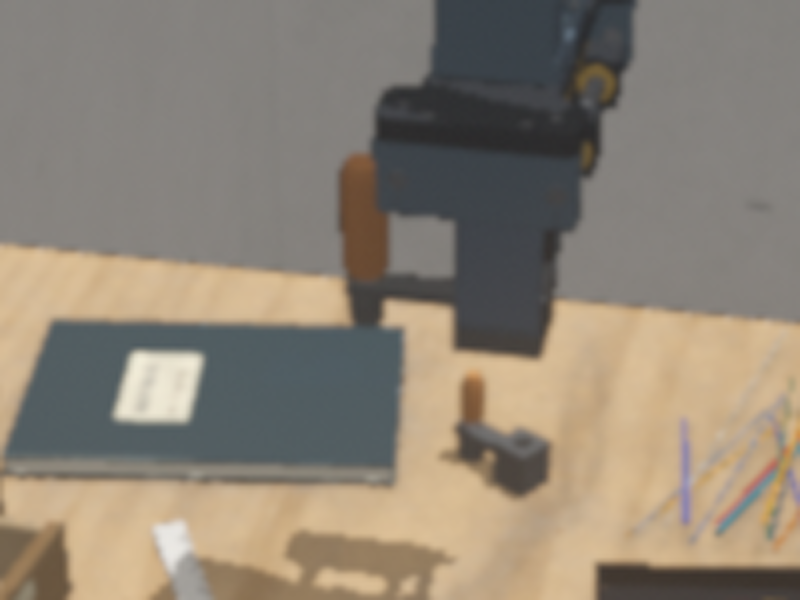

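```bash
python3 -m handwheel '[[0.3,[2.6,0,-12],[0,0,0]],[0.3,[5.1,0,-24],[0,0,0]],[0.3,[5.1,0,-24],[0,0,0]],[0.3,[5.1,0,-24],[0,0,0]],[0.3,[5.1,0,-24],[0,0,0]],[0.3,[5.1,0,-24],[0,0,0]],[0.3,[5.1,0,-24],[0,0,0]],[0.3,[5.1,0,-24],[0,0,0]],[0.3,[2.8,0,-10.6],[0,0,0]],[0.3,[0,0,0],[0,0,0]]]' 45
python3 -m handwheel '[[0.3,[0,0,0],[0,0,0]],[0.3,[0,0,0],[0,0,0]],[0.3,[0,0,0],[0,0,0]],[0.3,[0,0,0],[0,0,0]],[0.3,[0,0,0],[0,0,0]],[0.3,[0,0,0],[0,0,0]],[0.3,[0,0,0],[0,0,0]],[0.3,[0,0,0],[0,0,0]],[0.3,[0,0,0],[0,0,0]],[0.3,[0,0,0],[0,0,0]]]' 45
python3 - <<'E'
from h import *
zoom("side",(220,150,160,120),5,"f1");zoom("top",(150,150,120,120),5,"f2")
E
```

```text
time_s: 9.28
ee_pos: [543.9, 30.8, 159.9]
ee_rot: [-90.0, -0.2, 179.1]
force: [-0.4, -1.3, -1.2]
gripper_width: 37.6
time_s: 10.12
ee_pos: [545.7, 28.3, 161.4]
ee_rot: [-90.0, 0.0, 178.9]
force: [-0.7, -0.3, -2.0]
gripper_width: 37.7
```

View pics/f1.png

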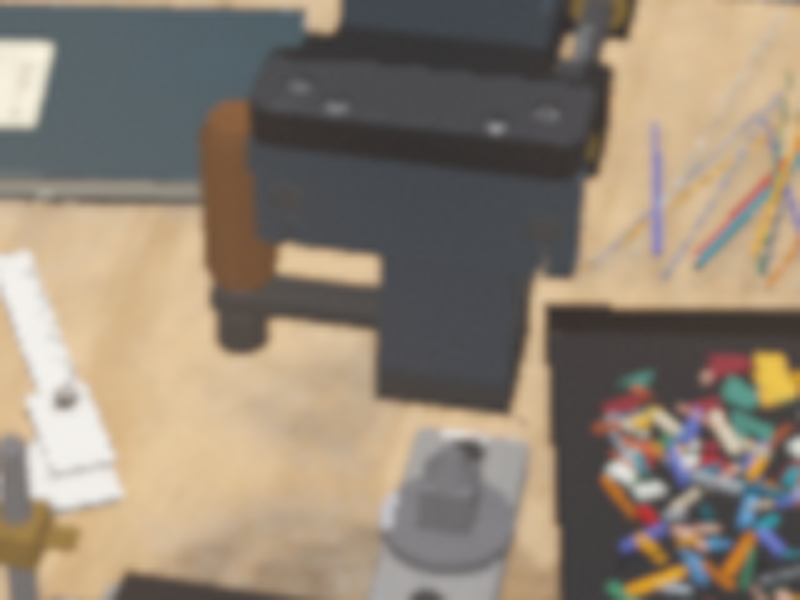

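View pics/f2.png

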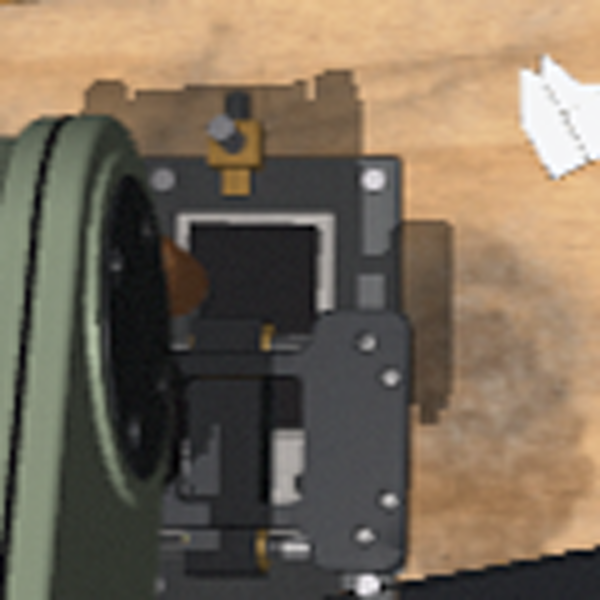

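Run:
```python
from h import *
for x in(545.7+19,545.7-19): print(proj("side",(x,47.3,174.8)))
print("obs",220+377/5,150+395/5,220+510/5,150+410/5)
# x (at y=47.3,z=174.8) of observed edge mid
print(at("side",(220+377/5,150+395/5),174.8),at("side",(220+510/5,150+410/5),174.8))
print("collar",at("side",(220+446/5,150+525/5),121), "handle top side", at("side",(220+235/5,150+108/5),249.8))
print("handle top, topcam", proj("top",(605.7,27,249.8)))
```

```text
[293.2 229.7]
[320.8 233.2]
obs 295.4 229.0 322.0 232.0
[562.1  45.1 174.8] [525.4  44.5 174.8]
collar [542.7  34.1 121. ] handle top side [605.2  25.1 249.8]
handle top, topcam [178.8 202.6]
```

```bash
python3 -m handwheel '[[0.3,[0,8,0],[0,0,0]],[0.3,[0,8,0],[0,0,0]],[0.3,[0,5,0],[0,0,0]],[0.3,[0,0,0],[0,0,0]],[0.3,[0,0,0],[0,0,0]],[0.3,[0,0,0],[0,0,0]],[0.3,[0,0,0],[0,0,0]],[0.3,[0,0,0],[0,0,0]],[0.3,[0,0,0],[0,0,0]],[0.3,[0,0,0],[0,0,0]]]' 45
python3 - <<'E'
from h import *
zoom("side",(270,200,75,75),8,"g1")
E
```

```text
time_s: 11.05
ee_pos: [545.8, 28.3, 140.6]
ee_rot: [-90.0, 0.0, 178.9]
force: [0.6, -0.7, -2.2]
gripper_width: 38.0
```

View pics/g1.png

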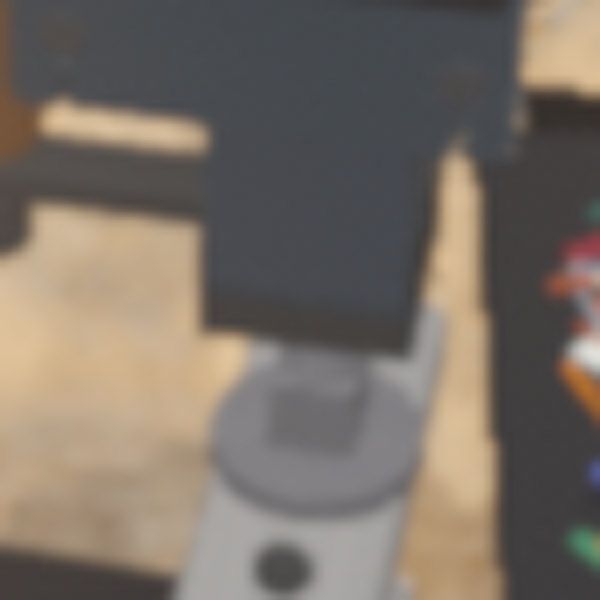

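Run:
```python
from h import *
z=lambda x,y:(270+x/8,200+y/8)
print("hub front",at("side",z(205,328),154),at("side",z(408,355),154))
print("shaft base front",at("side",z(265,440),121),at("side",z(355,455),121))
print("collar L/R",at("side",z(213,440),121),at("side",z(421,440),121))
```

```text
hub front [561.2  45.8 154. ] [525.6  46.1 154. ]
shaft base front [551.4  35.8 121. ] [534.8  36.6 121. ]
collar L/R [560.6  37.6 121. ] [523.7  30.3 121. ]
```

```bash
python3 -m handwheel '[[0.3,[0.3,5,-0.7],[0,0,0]],[0.3,[0,5,0],[0,0,0]],[0.3,[0,3,0],[0,0,0]],[0.3,[0,3,0],[0,0,0]],[0.3,[0,2,0],[0,0,0]],[0.3,[0,2,0],[0,0,0]],[0.3,[0,0,0],[0,0,0]],[0.3,[0,0,0],[0,0,0]],[0.3,[0,0,0],[0,0,0]],[0.3,[0,0,0],[0,0,0]]]' 45
python3 - <<'E'
from h import *
zoom("side",(270,200,75,75),8,"g2")
E
```

```text
time_s: 11.93
ee_pos: [545.6, 29.0, 120.5]
ee_rot: [-90.0, 0.0, 178.9]
force: [-0.2, 0.4, -1.9]
gripper_width: 37.3
```

View pics/g2.png

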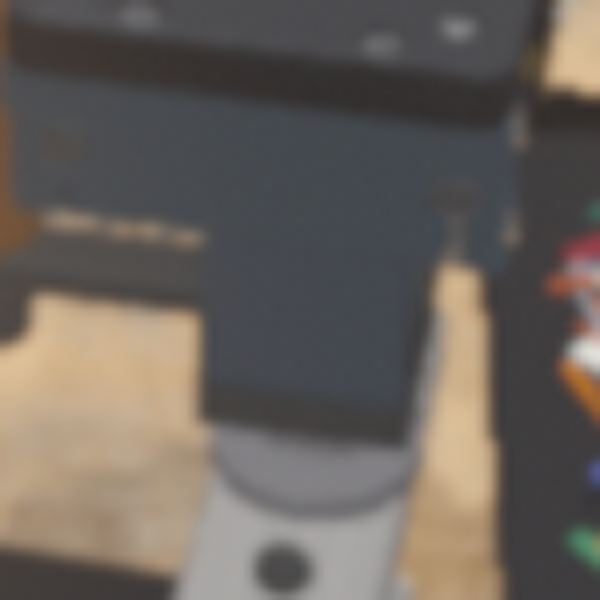

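```bash
python3 -m handwheel '[[0.3,[0,3,0],[0,0,0]],[0.3,[0,3,0],[0,0,0]],[0.3,[0,3,0],[0,0,0]],[0.3,[0,2,0],[0,0,0]],[0.3,[0,1,0],[0,0,0]],[0.3,[0,0,0],[0,0,0]],[0.3,[0,0,0],[0,0,0]],[0.3,[0,0,0],[0,0,0]],[0.3,[0,0,0],[0,0,0]],[0.3,[0,0,0],[0,0,0]]]' 45
```

```text
time_s: 12.82
ee_pos: [545.5, 29.0, 108.5]
ee_rot: [-90.0, 0.0, 178.9]
force: [-0.3, -0.1, -1.9]
gripper_width: 37.5
```

```bash
python3 -m handwheel '[[0.3,[0,1,0],[0,0,0]],[0.3,[0,0,0],[0,0,0]],[0.8,[0,0,0],[0,0,0]],[0.8,[0,0,0],[0,0,0]],[0.8,[0,0,0],[0,0,0]],[0.8,[0,0,0],[0,0,0]],[0.8,[0,0,0],[0,0,0]],[0.8,[0,-10,0],[0,0,0]],[0.8,[0,-35,0],[0,0,0]],[0.8,[0,-41,0],[0,0,0]]]' 45
python3 -m handwheel '[[0.8,[0,-10,0],[0,0,0]],[0.8,[-20,0,0],[0,0,0]],[0.8,[-20,0,0],[0,0,0]],[0.8,[-20,0,0],[0,0,0]],[0.8,[0,0,0],[0,0,0]],[0.8,[0,0,0],[0,0,0]],[0.8,[0,0,0],[0,0,0]],[0.8,[0,0,0],[0,0,0]],[0.8,[0,0,0],[0,0,0]],[0.8,[0,0,0],[0,0,0]]]' 45
python3 - <<'E'
from h import *
zoom("side",(200,120,150,150),4,"i1");zoom("top",(140,150,120,120),5,"i2")
E
```

```text
time_s: 13.65
ee_pos: [543.5, 28.9, 192.6]
ee_rot: [-90.0, -0.4, 178.9]
force: [0.9, -0.3, -1.0]
gripper_width: 72.9
time_s: 14.48
ee_pos: [604.8, 27.9, 203.7]
ee_rot: [-90.0, 0.0, 178.9]
force: [0.6, -0.3, -0.3]
gripper_width: 72.7
```

View pics/i1.png

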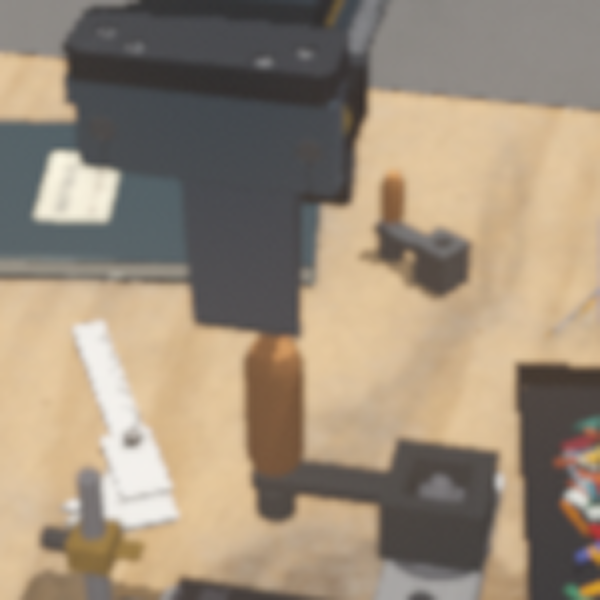

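View pics/i2.png

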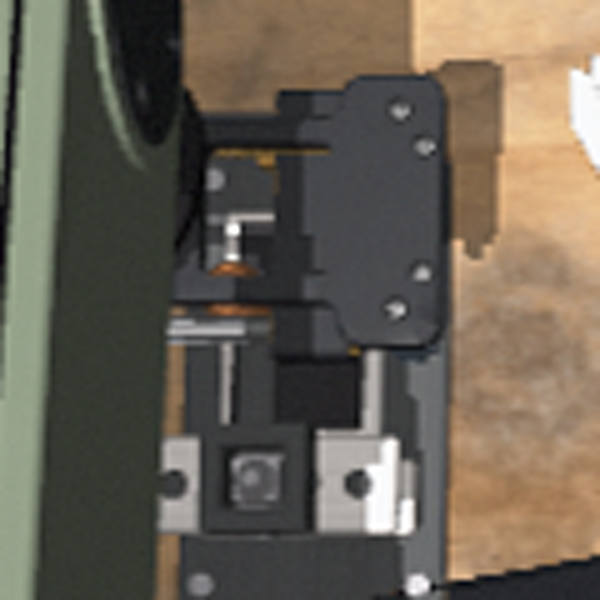

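Run:
```python
from h import *
s=lambda x,y:(200+x/4,120+y/4)
t=lambda x,y:(140+x/5,150+y/5)
print("handle top",at("side",s(275,348),194),"bottom",at("side",s(274,468),144))
print("hub top c",at("top",t(258,480),147),"side",at("side",s(445,480),147))
print(proj("top",(604,28,196)))
```

```text
handle top [602.9  28.  194. ] bottom [602.8  32.8 144. ]
hub top c [544.4  25.4 147. ] side [541.2  31.1 147. ]
[184.9 208.7]
```

```bash
python3 -m handwheel '[[0.8,[0,20,0],[0,0,0]],[0.8,[0,25,0],[0,0,0]],[0.8,[0,15,0],[0,0,0]],[0.4,[0,3,0],[0,0,0]],[0.1,[0,0,0],[0,0,0]],[0.1,[0,0,0],[0,0,0]],[0.1,[0,0,0],[0,0,0]],[0.1,[0,0,0],[0,0,0]],[0.1,[0,0,0],[0,0,0]],[0.1,[0,0,0],[0,0,0]]]' 30
python3 -m handwheel '[[0.1,[0,0,0],[0,0,0]],[0.1,[0,0,0],[0,0,0]],[0.1,[0,0,0],[0,0,0]],[0.1,[0,0,0],[0,0,0]],[0.1,[0,0,0],[0,0,0]],[0.1,[0,0,0],[0,0,0]],[0.1,[0,0,0],[0,0,0]],[0.1,[0,0,0],[0,0,0]],[0.1,[0,0,0],[0,0,0]],[0.1,[0,0,0],[0,0,0]]]' 30
python3 - <<'E'
from h import *
zoom("side",(200,120,150,150),4,"j1")
E
```

```text
time_s: 15.42
ee_pos: [605.7, 27.9, 141.0]
ee_rot: [-90.0, 0.1, 178.9]
force: [-0.1, -0.3, -0.7]
gripper_width: 29.1
time_s: 16.25
ee_pos: [605.7, 27.9, 140.6]
ee_rot: [-90.0, 0.0, 178.9]
force: [1.8, 0.5, 2.5]
gripper_width: 21.2
```

View pics/j1.png

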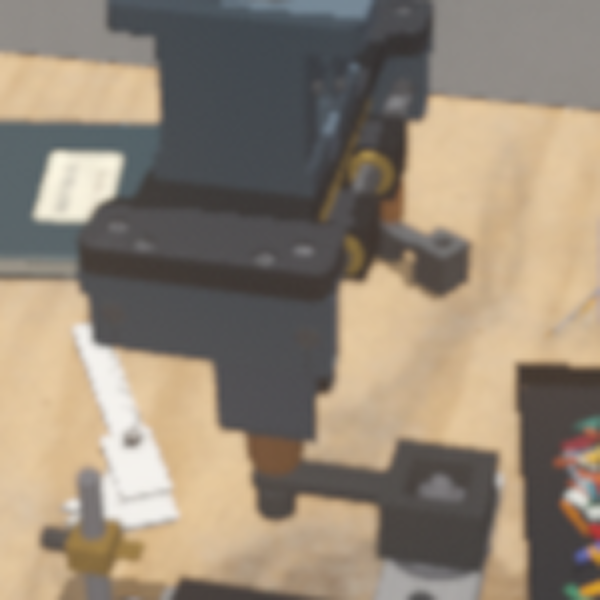

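```bash
python3 -m handwheel '[[0.1,[1.31,0,12.47],[0,0,0]],[0.1,[3.88,0,11.93],[0,0,0]],[0.1,[6.27,0,10.86],[0,0,0]],[0.1,[8.39,0,9.32],[0,0,0]],[0.1,[10.15,0,7.37],[0,0,0]],[0.1,[11.46,0,5.1],[0,0,0]],[0.1,[12.27,0,2.61],[0,0,0]],[0.1,[12.54,0,0],[0,0,0]],[0.1,[12.27,0,-2.61],[0,0,0]],[0.1,[11.46,0,-5.1],[0,0,0]]]' 30
python3 - <<'E'
from h import *
zoom("side",(200,150,200,150),4,"k1")
print(env.state()["torque"])
E
```

```text
time_s: 17.13
ee_pos: [514.4, -22.8, 140.4]
ee_rot: [-90.0, 0.2, 178.8]
force: [5.0, 4.4, -2.4]
gripper_width: 21.1
[ 0.83378927 -0.80451723 -0.03636961]
```

View pics/k1.png

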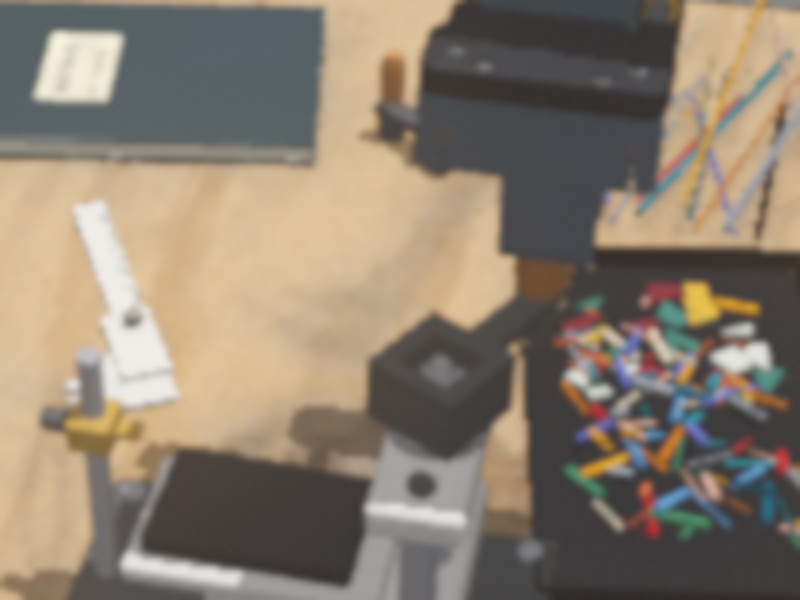

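```bash
python3 -m handwheel '[[0.1,[10.15,0,-7.37],[0,0,0]],[0.1,[8.39,0,-9.32],[0,0,0]],[0.1,[6.27,0,-10.86],[0,0,0]],[0.1,[3.88,0,-11.93],[0,0,0]],[0.1,[1.31,0,-12.47],[0,0,0]],[0.1,[-1.31,0,-12.47],[0,0,0]],[0.1,[-3.88,0,-11.93],[0,0,0]],[0.1,[-6.27,0,-10.86],[0,0,0]],[0.1,[-8.39,0,-9.32],[0,0,0]],[0.1,[-10.15,0,-7.37],[0,0,0]]]' 30
python3 - <<'E'
from h import *
zoom("side",(200,150,200,150),4,"k2")
E
```

```text
time_s: 18.02
ee_pos: [515.8, 82.6, 140.3]
ee_rot: [-90.0, -0.2, 179.0]
force: [-2.1, -2.7, 2.8]
gripper_width: 21.2
```

View pics/k2.png

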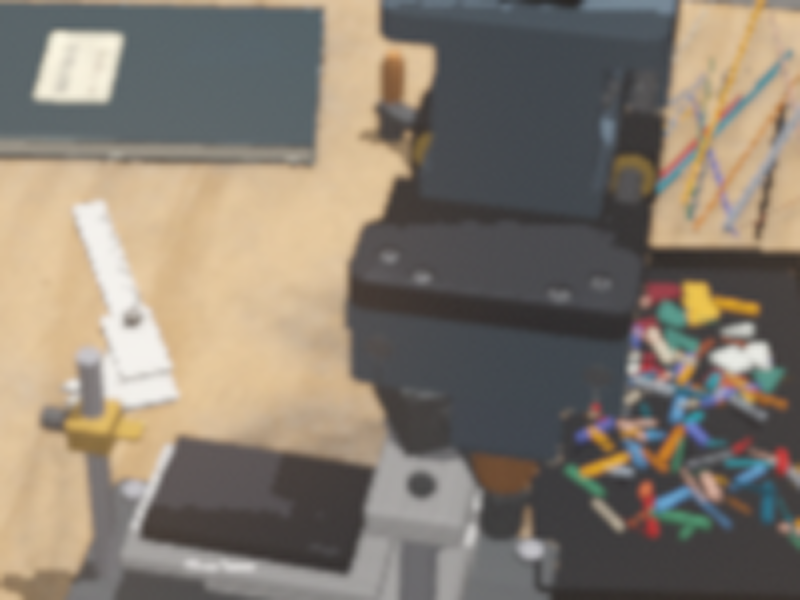

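Still fine: the pad is higher and the crank is seated. Continuing to 360°, then 480°.

```bash
python3 -m handwheel '[[0.1,[-11.46,0,-5.1],[0,0,0]],[0.1,[-12.27,0,-2.61],[0,0,0]],[0.1,[-12.54,0,0],[0,0,0]],[0.1,[-12.27,0,2.61],[0,0,0]],[0.1,[-11.46,0,5.1],[0,0,0]],[0.1,[-10.15,0,7.37],[0,0,0]],[0.1,[-8.39,0,9.32],[0,0,0]],[0.1,[-6.27,0,10.86],[0,0,0]],[0.1,[-3.88,0,11.93],[0,0,0]],[0.1,[-1.31,0,12.47],[0,0,0]]]' 30
python3 -m handwheel '[[0.1,[1.31,0,12.47],[0,0,0]],[0.1,[3.88,0,11.93],[0,0,0]],[0.1,[6.27,0,10.86],[0,0,0]],[0.1,[8.39,0,9.32],[0,0,0]],[0.1,[10.15,0,7.37],[0,0,0]],[0.1,[11.46,0,5.1],[0,0,0]],[0.1,[12.27,0,2.61],[0,0,0]],[0.1,[12.54,0,0],[0,0,0]],[0.1,[12.27,0,-2.61],[0,0,0]],[0.1,[11.46,0,-5.1],[0,0,0]]]' 30
python3 - <<'E'
from h import *
zoom("side",(200,190,130,110),6,"k3");zoom("top",(150,150,120,120),5,"k4")
E
```

```text
time_s: 18.9
ee_pos: [605.8, 26.9, 140.1]
ee_rot: [-90.0, -0.0, 178.9]
force: [-2.7, 2.5, 1.3]
gripper_width: 20.8
time_s: 19.73
ee_pos: [515.3, -23.0, 140.6]
ee_rot: [-90.0, 0.3, 178.9]
force: [6.0, 3.9, -4.2]
gripper_width: 21.2
```

View pics/k3.png

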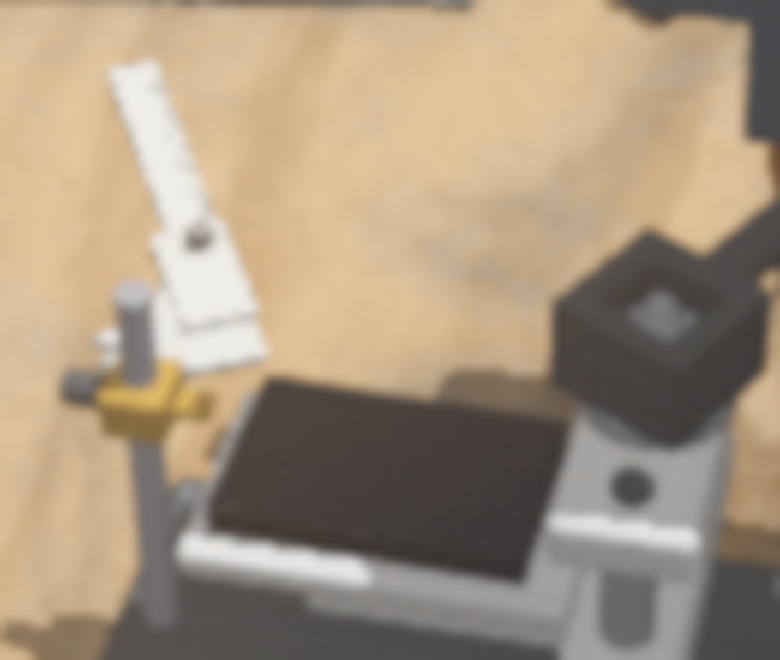

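View pics/k4.png

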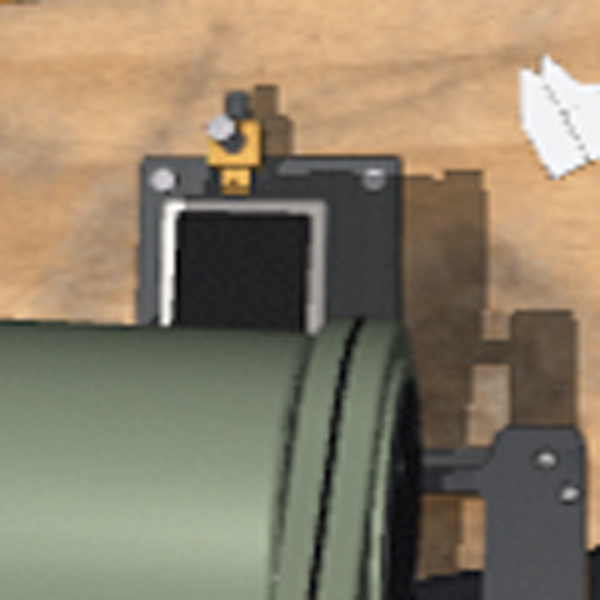

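Run:
```python
from h import *
s=lambda x,y:(200+x/6,190+y/6)
t=lambda x,y:(150+x/5,150+y/5)
print("pad yminxmax",tri(s(268,380),t(308,212)))
print("pad ymaxxmax",tri(s(213,522),t(180,212)))
print("ptr",tri(s(208,405),t(236,192)))
# same on initial
s0=lambda x,y:(190+x/4,170+y/4); t0=lambda x,y:(150+x/4.2,160+y/4.2)
print("init pad",tri(s0(222,381),t0(267,146)),tri(s0(188,474),t0(160,146)))
for z in(56,78,80,82,84,88): print(z,proj("side",(653.5,-1.4,z)),proj("side",(653.5,50,z)))
print("obs",s(268,380),s(213,522))
```

```text
pad yminxmax [ 6.515e+02 -1.000e-01  7.640e+01]
pad ymaxxmax [652.9  50.4  72.8]
ptr [658.7  25.9  89. ]
init pad [ 6.513e+02 -4.000e-01  5.070e+01] [652.1  50.8  49.2]
56 [242.9 261.9] [234.4 284.5]
78 [242.4 251.6] [233.6 273.9]
80 [242.3 250.7] [233.5 273. ]
82 [242.2 249.7] [233.4 272. ]
84 [242.2 248.7] [233.4 271. ]
88 [242.1 246.8] [233.2 269. ]
obs (244.66666666666666, 253.33333333333334) (235.5, 277.0)
```

```bash
python3 -m handwheel '[[0.1,[10.15,0,-7.37],[0,0,0]],[0.1,[8.39,0,-9.32],[0,0,0]],[0.1,[6.27,0,-10.86],[0,0,0]],[0.1,[3.88,0,-11.93],[0,0,0]],[0.1,[1.31,0,-12.47],[0,0,0]],[0.1,[-1.31,0,-12.47],[0,0,0]],[0.1,[-3.88,0,-11.93],[0,0,0]],[0.1,[0,0,0],[0,0,0]],[0.1,[0,0,0],[0,0,0]],[0.1,[0,0,0],[0,0,0]]]' 30
python3 - <<'E'
from h import *
im=zoom("side",(205,225,66,60),12,"l1");cv2.imwrite("pics/l1full.png",im)
im=zoom("top",(175,175,50,50),12,"l2");cv2.imwrite("pics/l2full.png",im)
E
```

```text
time_s: 20.67
ee_pos: [490.4, 55.1, 140.4]
ee_rot: [-90.1, -0.1, 178.9]
force: [-0.6, 1.7, 2.2]
gripper_width: 21.0
```

View pics/l1.png

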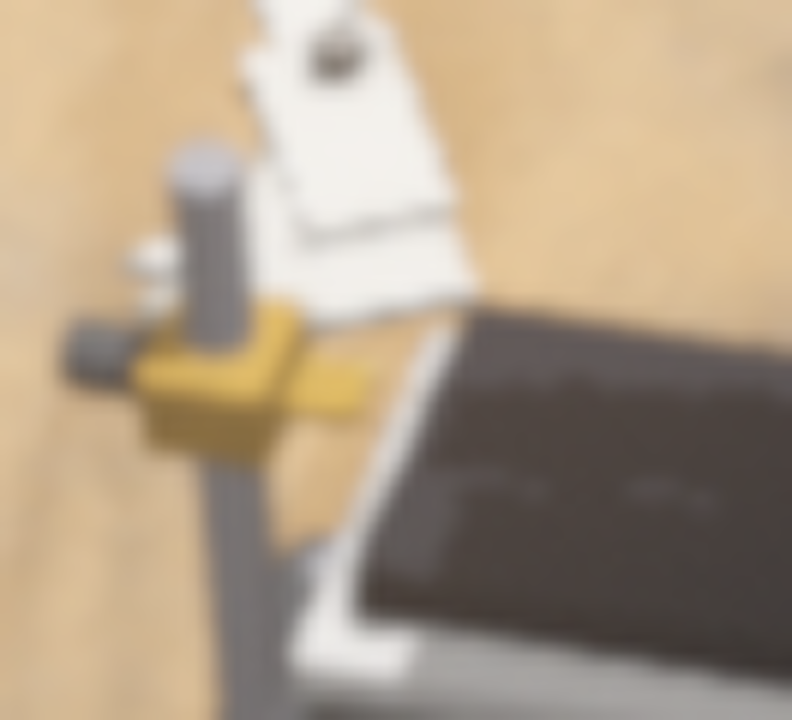

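View pics/l2.png

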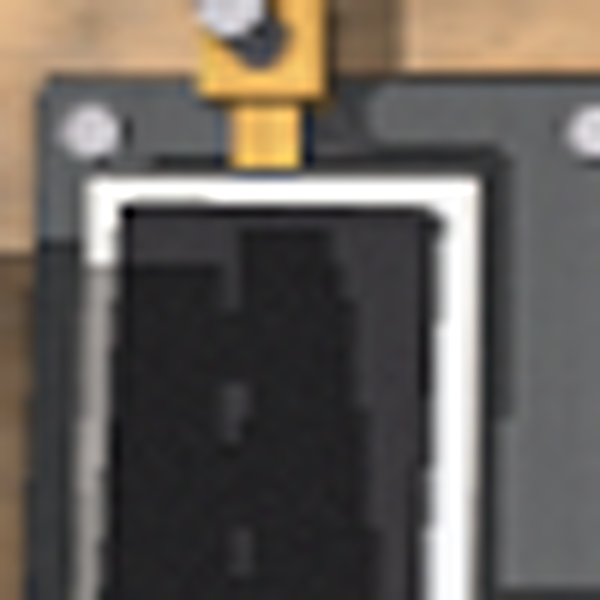

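Run:
```python
from h import *
for z in(84,86,88,90,92,94,96):
    p=at("top",(197.2,188.75),z); q=at("top",(175+440/12,175+212/12),z)
    print(z,p[:2],proj("side",p)+[2.6,3.4],"| corner",q[:2],proj("side",q)+[2.6,3.4])
for z in (54,56,58):
    q=at("top",(150+267/4.2,160+146/4.2),z);print(z,q,proj("side",q))
print("obs tip (235.8,257.5) corner now (244.6,250.8); init corner (245.5,265.25)")
a=cv2.imread("pics/side0.png");zoom("side",(205,225,66,60),12,"l3",a)
```

```text
84 [659.8  26.9] [236.1 263.6] | corner [651.5  -1.1] [246.  252.4]
86 [659.4  26.6] [236.3 262.5] | corner [651.1  -1.4] [246.2 251.4]
88 [659.   26.2] [236.6 261.4] | corner [650.8  -1.7] [246.4 250.3]
90 [658.6  25.9] [236.8 260.3] | corner [650.4  -2. ] [246.6 249.2]
92 [658.2  25.5] [237.1 259.2] | corner [650.   -2.2] [246.9 248.2]
94 [657.8  25.2] [237.3 258.1] | corner [649.6  -2.5] [247.1 247.2]
96 [657.4  24.8] [237.5 257. ] | corner [649.3  -2.8] [247.3 246.1]
54 [ 6.528e+02 -6.000e-01  5.400e+01] [243.3 263.3]
56 [652.4  -0.9  56. ] [243.5 262.2]
58 [652.   -1.2  58. ] [243.8 261.2]
obs tip (235.8,257.5) corner now (244.6,250.8); init corner (245.5,265.25)
```

View pics/l3.png

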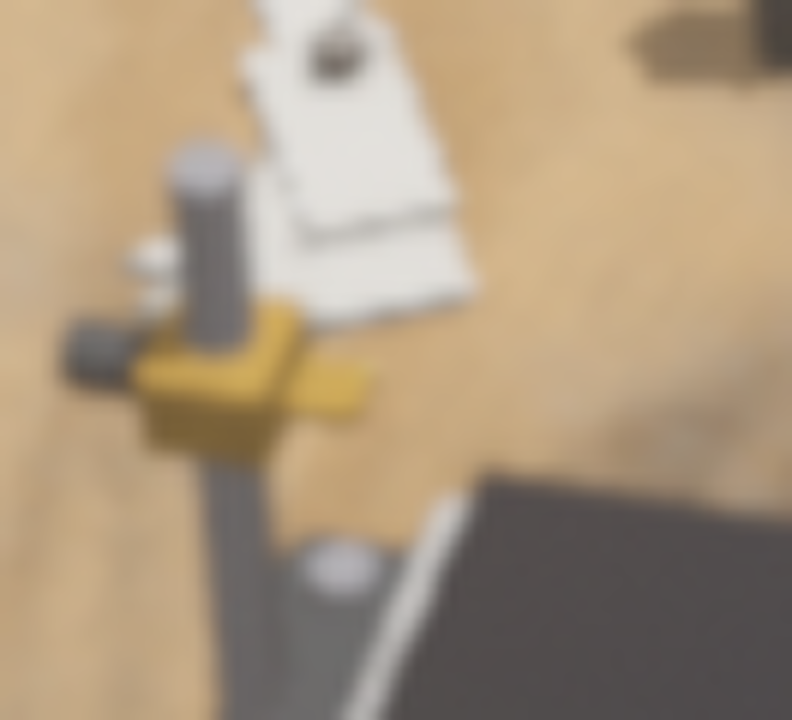

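```bash
python3 -m handwheel '[[0.1,[-6.27,0,-10.86],[0,0,0]],[0.1,[-8.39,0,-9.32],[0,0,0]],[0.1,[-10.15,0,-7.37],[0,0,0]],[0.1,[-11.46,0,-5.1],[0,0,0]],[0.1,[-12.27,0,-2.61],[0,0,0]],[0.1,[-12.54,0,0],[0,0,0]],[0.1,[-12.27,0,2.61],[0,0,0]],[0.1,[-11.46,0,5.1],[0,0,0]],[0.1,[-10.15,0,7.37],[0,0,0]],[0.1,[0,0,0],[0,0,0]]]' 30
python3 - <<'E'
from h import *
im=zoom("side",(205,225,66,60),12,"m1")
im=zoom("top",(175,175,50,50),12,"m2")
E
```

```text
time_s: 21.6
ee_pos: [588.8, 71.8, 140.0]
ee_rot: [-90.0, 0.1, 178.9]
force: [-1.5, -1.0, 4.1]
gripper_width: 20.8
```

View pics/m1.png

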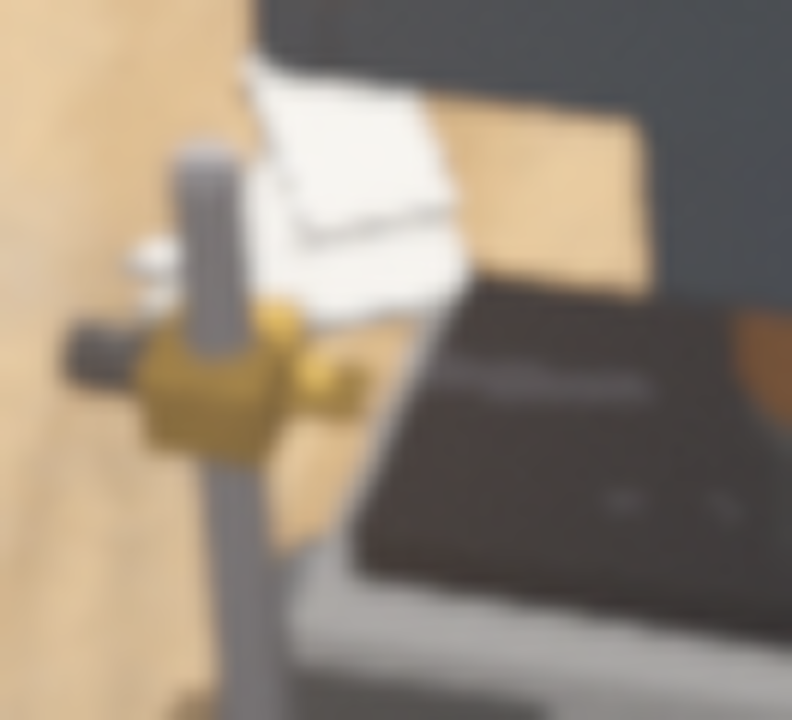

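View pics/m2.png

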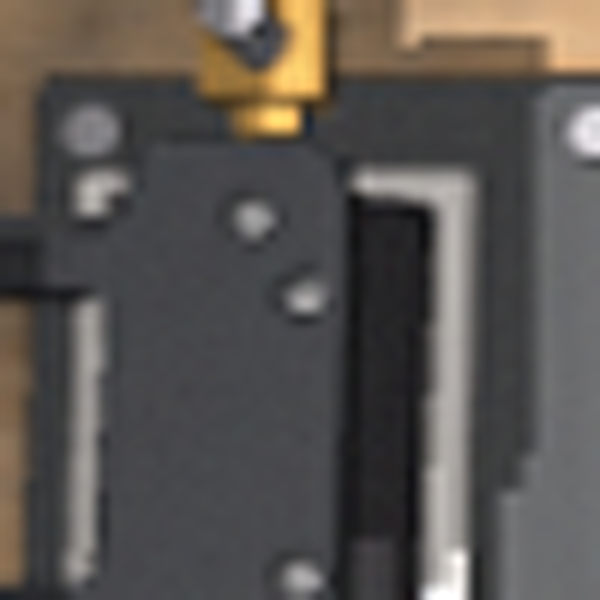

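```bash
python3 -m handwheel '[[0.1,[-8.39,0,9.32],[0,0,0]],[0.1,[0,0,0],[0,0,0]],[0.1,[0,0,0],[0,0,0]],[0.5,[0,0,0],[0,0,0]],[0.5,[0,0,0],[0,0,0]],[0.5,[0,0,0],[0,0,0]],[0.5,[0,0,0],[0,0,0]],[0.5,[0,0,0],[0,0,0]],[0.5,[0,0,0],[0,0,0]],[0.5,[0,0,0],[0,0,0]]]' 30
python3 -m handwheel '[[0.5,[0,-20,0],[0,0,0]],[0.5,[0,-30,0],[0,0,0]],[0.5,[0,-35,0],[0,0,0]],[0.5,[0,-35,0],[0,0,0]],[0.5,[30,0,25],[0,0,0]],[0.5,[30,0,25],[0,0,0]],[0.5,[30,0,25],[0,0,0]],[0.5,[30,0,25],[0,0,0]],[0.5,[30,0,25],[0,0,0]],[0.5,[30,0,25],[0,0,0]]]'
python3 -m handwheel '[[0.5,[10,0,35],[0,0,0]],[0.5,[10,0,35],[0,0,0]],[0.5,[10,0,35],[0,0,0]],[0.5,[10,0,35],[0,0,0]],[0.5,[0,0,0],[0,0,0]],[0.5,[0,0,0],[0,0,0]],[0.5,[0,0,0],[0,0,0]],[0.5,[0,0,0],[0,0,0]],[0.5,[0,0,0],[0,0,0]],[0.5,[0,0,0],[0,0,0]]]'
python3 - <<'E'
from h import *
im=zoom("side",(205,225,66,60),12,"n1")
zoom("side",(200,170,150,130),5,"n3",im)
im=zoom("top",(150,150,120,120),5,"n2")
E
```

```text
time_s: 22.53
ee_pos: [594.6, 63.4, 140.3]
ee_rot: [-90.0, -0.0, 178.9]
force: [0.3, 0.7, -0.1]
gripper_width: 45.8
time_s: 23.37
ee_pos: [410.1, -83.9, 260.4]
ee_rot: [-90.0, 0.0, 179.0]
force: [0.7, -0.6, -0.1]
gripper_width: 45.3
time_s: 24.2
ee_pos: [369.6, -221.4, 260.4]
ee_rot: [-90.0, 0.0, 179.0]
force: [0.1, 0.5, -0.2]
gripper_width: 45.1
```

View pics/n1.png

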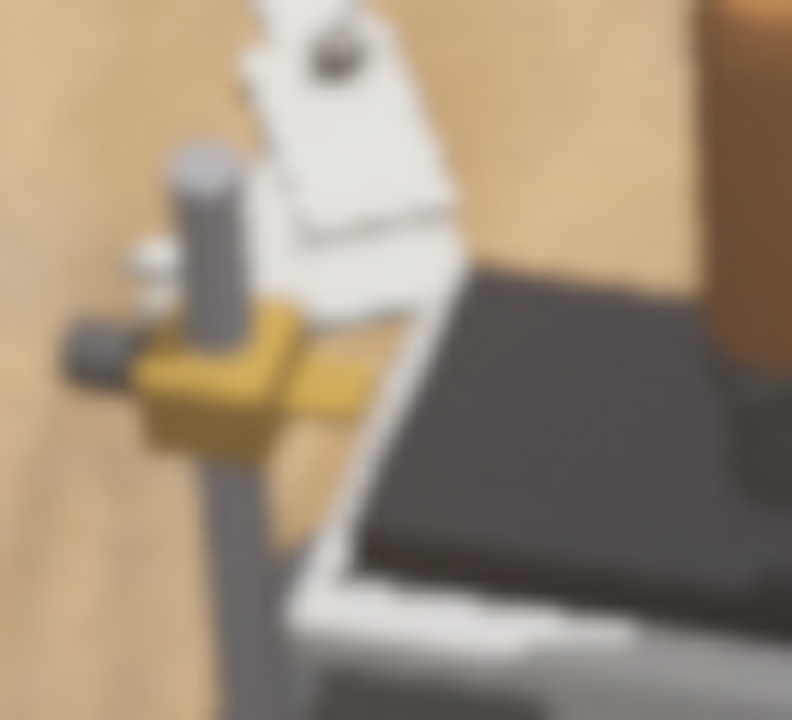

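View pics/n2.png

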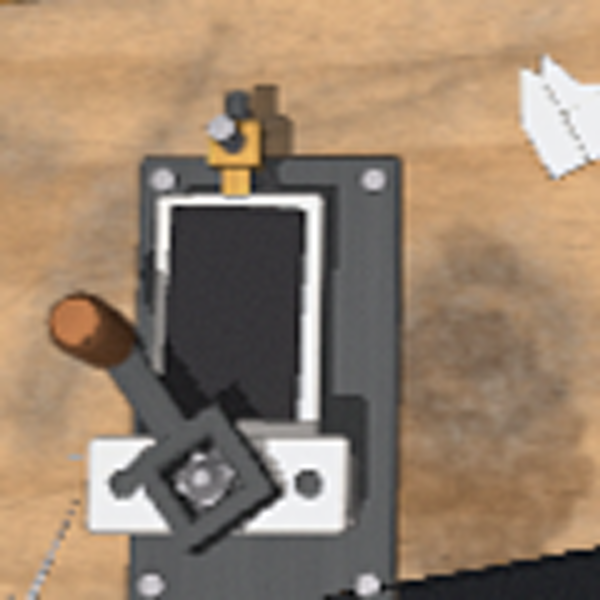

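View pics/n3.png

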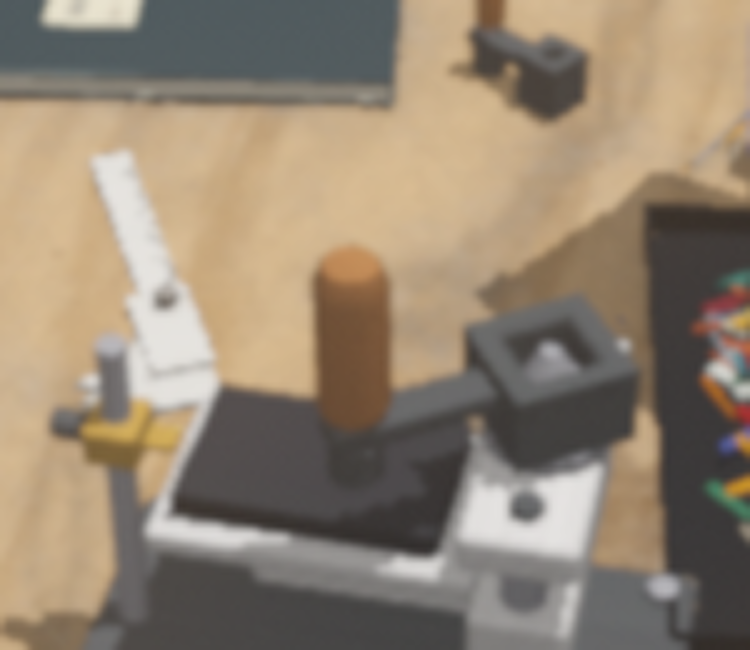

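```bash
python3 -c "
from workcell import env
env.job_done();print(env.state()['time_s'])"
```

```text
the job is handed in; nothing more can be done
the job is handed in; nothing more can be done
```

The larger crank is on the square shaft end and wound about 1.9 turns clockwise. I then released it, drew the arm clear and handed the job in at about 24 s. No verdict was reported.

**Last checks:**
- **Pad height:** in the side picture, the top edge of the pad lies about 1 mm below the pointer tip. Counting turns puts the pad at about 93–94 mm. The pictures put the tip at about 93.6 mm one way and 95.7 mm another, and the task caps it at 94 mm. All of these are within the 6 mm tolerance.
- **Crank:** it sits upright and fully down. The centre of the hub's top face is at the same pixel as when I first fitted it, and the hole is centred on the shaft.
- **Pointer:** it is at the same pixels as at the start.
- **Forces:** they stayed below about 10 N in the readings after each move, and the gripper touches nothing.

**What disagreed:**
- **Fingertips:** they sat about 22 mm higher than the reported tool point. My first close passed above the hub without touching it, so I lowered the gripper and gripped again.
- **Cameras:** the two cameras differed by 2–5 mm, so I judged the fit and the pad height by comparing points within one picture.

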